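# Check the jar caps and pack the jars

## Robot

A 6-joint arm with a two-finger parallel gripper is mounted at the origin on a cart in front of the work surface, level with it; the furniture and walls round the work are solid. World frame = base frame: x ahead of the robot, y to its left, z up, the work surface at z = 0. Lengths are in mm, angles in rad, forces in N, time in s.
With the tool pointing down it reaches from about 375 to 750 mm from the base axis. Payload 9 kg.
Tool frame: the origin (TCP) lies midway between the tips of the shut fingers; the grasp point (between the pads) lies 19 mm behind it; z points along the fingers, y is the line along which they close (so a half turn about z gives the same grasp; the last joint's range is limited). The gripper opens to 85 mm and grips with 20 to 120 N. Pads are 22 mm wide; open, the fingers measure 114 mm over their backs; the gripper's body (76 mm by 85 mm) begins 54 mm behind the grasp point. The pads swing forward as they close: fully open they stand 13 mm farther back than shut.
Start: joints at [1.058, 0.104, 0.097, 1.564, 0, 1.353], TCP at [174.334, 574.149, 205.231] pointing down, gripper open.
Joint ranges: [-2.99, 2.99], [-0.84, 1.86], [-1.1, 1.16], [-1.84, 2.11], [-1.51, 1.56], [-3.14, 3.14]. Speed limits (rad/s): [2.22, 2.22, 2.57, 3.14, 3.14, 3.14].

## Interface

Orientations are given as a unit quaternion [x, y, z, w].
In Python, from cell import get_state, capture, get_calibration, finish_job gives the robot as it stands.
- The arm moves only by the tool apply_moves, never from a script. Its argument "series" is a list of rows, each a list of 6 numbers: the shift along the tool's x, y, z in cm, then the turn, a rotation vector about the tool's x, y, z in rad. A call has 1 to 12 rows; each row is the pose to reach, as a shift and turn from the pose commanded when the call began, along the tool's axes at that moment; what a row does not reach only later rows make up. A row lasts 1/8 s, in which the tool goes at most 62.5 mm and 10.7 degrees, less where a joint would pass 70% of its speed; a pose out of reach is approached as far as the arm can. A call with a gripper value outside its range is refused whole. "claw" is the opening, from -1 (shut) to 1 (fully open), so that 0 is half open, set as the call begins (left out, the last holds). The fingers move at their own pace and stop on an object; "newtons" is the grip in N (left out, the last holds). Time passes only in rows, so rows that repeat a pose let the fingers close. It gives the time, the measured TCP pose, the force, the opening and the grip force at its end, in the units of the state.
- get_state(): the state, without advancing time (a new reading comes with each control period).
- capture(name): name is "scene" or "top"; returns the picture (384x512x3 uint8, red, green, blue); there is no depth.
- get_calibration(name): a dict with "K" (3x3 intrinsics, pixels), "k1" (the pictures are not rectified: a ray, as slopes to the right and down, at radius r is drawn at 1 + k1 r^2 times it, then the intrinsics apply), "origin" and "attitude" of the camera in the world. Camera axes: x right, y down, z forward; pixel columns grow to the right and rows downward; lengths in mm; the calibration is good to about 2 mm. A picture is of the moment at which its call begins. get_calibration takes no time and is no camera call.
- finish_job(): hands the job in; it is judged then, once.
The state is a dict: "t": time; "q": joint angles; "joint_vel": joint speeds; "tau": joint torques, N m; "eef_pos": TCP position; "ee_rot": TCP orientation; "force": force on the tool from outside, world axes, zero at the start; "torque": the same for the moment, N m; "finger_gap": finger opening in mm; "grasp_force": force on a finger pad.
Only numpy, scipy, OpenCV 4.12 (cv2) and the standard library are available. Lean on these libraries where they do the work, as an engineer would, in place of code of your own. Each camera call takes 0.05 s, during which the arm holds its last target. There are 200 camera calls.

## Task

Three square candle jars stand in the capping board and one or more of their screw caps is loose. Find the loose ones and screw each fully home while its jar is still in the board, then stand all three jars upright in the packing tray, one to a compartment, without dropping them, and leave the other things on the bench where they are.

Things in the scene. Friction and masses are not known exactly. Their poses are not given: they have to be found in the camera images.
- capping_board: wooden capping board screwed to the bench, 88 x 300 x 32 mm, with a row of three square wells along its y axis (centres at y = -95, 0, +95 mm); each well is 63 mm square and 24 mm deep (floor 8 mm above the bench) and keeps a square jar from turning. Origin: centre of the underside; z up.
- packing_tray: open cardboard packing tray fixed to the bench, 92 x 292 x 42 mm, walls, dividers and floor 5 mm thick, three equal compartments in a row along its y axis (each 82 x 90.7 mm inside, centres at y = -95.7, 0, +95.7 mm; walls and dividers reach 42 mm over the bench). Origin: centre of the underside; z up.
- jar_a: square amber glass candle jar (one of three alike), tall black ribbed round screw cap. Glass 60 x 60 x 60 mm, flat shoulder 60 mm up; cap 54 mm across, reaching from 64 to 92 mm up when tight; 0.18 to 0.30 kg. Origin: centre of the underside; z up, x and y square to the sides. Starts in a well of the board, square to it, in any order. Can be lifted by the cap once that is tight.
- cap_a (a joint): screw cap of jar_a: angle in rad, 0 = screwed fully home on its hard stop, growing as it is loosened (anticlockwise seen from above); tighten clockwise. It rises 2 mm per rad on its thread, turns with 0.12 N m of friction and stays where it is left. Starts tight or up to 1.35 loose; a loose one shows a thin white ring of the neck under its skirt.
- jar_b: square amber glass candle jar (one of three alike), tall black ribbed round screw cap. Glass 60 x 60 x 60 mm, flat shoulder 60 mm up; cap 54 mm across, reaching from 64 to 92 mm up when tight; 0.18 to 0.30 kg. Origin: centre of the underside; z up, x and y square to the sides. Starts in a well of the board, square to it, in any order. Can be lifted by the cap once that is tight.
- cap_b (a joint): screw cap of jar_b: angle in rad, 0 = screwed fully home on its hard stop, growing as it is loosened (anticlockwise seen from above); tighten clockwise. It rises 2 mm per rad on its thread, turns with 0.12 N m of friction and stays where it is left. Starts tight or up to 1.35 loose; a loose one shows a thin white ring of the neck under its skirt.
- jar_c: square amber glass candle jar (one of three alike), tall black ribbed round screw cap. Glass 60 x 60 x 60 mm, flat shoulder 60 mm up; cap 54 mm across, reaching from 64 to 92 mm up when tight; 0.18 to 0.30 kg. Origin: centre of the underside; z up, x and y square to the sides. Starts in a well of the board, square to it, in any order. Can be lifted by the cap once that is tight.
- cap_c (a joint): screw cap of jar_c: angle in rad, 0 = screwed fully home on its hard stop, growing as it is loosened (anticlockwise seen from above); tighten clockwise. It rises 2 mm per rad on its thread, turns with 0.12 N m of friction and stays where it is left. Starts tight or up to 1.35 loose; a loose one shows a thin white ring of the neck under its skirt.
- round_jar_1: a round amber jar with black lid, 68 x 68 x 78 mm, a bystander behind the board. Origin: centre of the underside.
- round_jar_2: a round amber jar with black lid, 68 x 68 x 78 mm, a bystander behind the tray. Origin: centre of the underside.
- lid_tin: a round metal tin, 68 x 68 x 36 mm, a bystander behind the board. Origin: centre of the underside.
- sticker_roll: a roll of stickers lying flat, 66 x 66 x 30 mm, a bystander behind the tray. Origin: centre of the underside.
- pen: a felt marker, 14 x 134 x 15 mm, lying behind the work, a bystander. Origin: centre of the underside.
- clip_jar: a swing-top glass jar, 93 x 74 x 88 mm, a bystander at the right. Origin: centre of the underside.
There are look-alikes about, which are no part of the job. Leave any green or yellow look-alike of the jar_a alone.

How it is judged (in metres and radians):
On the way, in this order (a step that is already met when the one before it is completed fails the run):
1. all three caps are screwed home (value of joint each of cap_a, cap_b, cap_c below 0.12 rad), for 0.2 s.
2. all three jars stand in the packing tray (x of jar_a in the frame of packing_tray between -0.03 and 0.03 m and y of jar_a in the frame of packing_tray between -0.13 and 0.13 m and z of each of jar_a, jar_b, jar_c in the frame of packing_tray below 0.01 m and angle between each of jar_a, jar_b, jar_c's own z axis and vertical below 0.1 rad and x of jar_b in the frame of packing_tray between -0.03 and 0.03 m and y of jar_b in the frame of packing_tray between -0.13 and 0.13 m and x of jar_c in the frame of packing_tray between -0.03 and 0.03 m and y of jar_c in the frame of packing_tray between -0.13 and 0.13 m), for 0.2 s.
At the end, for the whole second after the job is handed in: All three jars stand upright (within 0.1 rad) and at rest on the floor of the packing tray (underside less than 10 mm above the tray's underside), each in a compartment of its own, and every cap is within 0.12 rad of fully home (all of step 1 and all of step 2 and linear speed of each of jar_a, jar_b, jar_c below 0.02 m/s); the robot touches nothing.
It fails at once if a jar is taken out of the capping board with its cap still loose (jar raised 24 mm with the cap more than 0.15 rad from home) ((height (world z) of jar_a above 0.032 m and value of joint cap_a above 0.15 rad) or (height (world z) of jar_b above 0.032 m and value of joint cap_b above 0.15 rad) or (height (world z) of jar_c above 0.032 m and value of joint cap_c above 0.15 rad)).
It fails at once if a jar is dropped (moves faster than 0.5 m/s untouched by the fingers, a fall of more than about 13 mm) ((linear speed of jar_a above 0.5 m/s and contact force between the fingers and jar_a below 0.1 N) or (linear speed of jar_b above 0.5 m/s and contact force between the fingers and jar_b below 0.1 N) or (linear speed of jar_c above 0.5 m/s and contact force between the fingers and jar_c below 0.1 N)).
It fails at once if another thing on the bench (round jar, tin, sticker roll, marker, clip jar) is moved by more than 30 mm (distance of any of round_jar_1, round_jar_2, lid_tin, sticker_roll, pen, clip_jar from where it was at the start of the episode above 0.03 m).
It also fails if it takes over 72 s, if anything falls off the work surface, if the arm or the gripper's body presses on something with over 40 N, if the wrist force passes 120 N, or if a joint passes its speed limit or range.

## Working session

There is one attempt and no reset: what is moved stays moved. The work goes in short steps, Python scripts to look and compute and a tool call to move; the robot and the scene stay as the last step left them, time stands still between calls to the robot, and variables do not carry over. Pictures are saved under pics/ and viewed, at most 11 in all, crops included, and the job is handed in when it is done.

Besides the shell and the picture viewer there is one more tool, called after "Call:" as a command line: name --pt "numbers of a row" for each row, then --argument value for the rest. apply_moves: Moves the arm, as the interface text tells. Its arguments: {"type":"object","properties":{"series":{"type":"array","items":{"type":"array","items":{"type":"number"}}},"claw":{"type":"number"},"newtons":{"type":"number"}},"required":["series"]}

```bash
mkdir -p pics
python3 - <<'E'
from cell import *
import cv2
for n in("scene","top"):
    im=capture(n); cv2.imwrite(f"pics/{n}0.png",im[:,:,::-1]); c=get_calibration(n); print(n,c)
s=get_state(); print(s)
E
```

```text
scene {'K': array([[377.71045279,   0.        , 261.86590061],
       [  0.        , 377.71045279, 190.36280405],
       [  0.        ,   0.        ,   1.        ]]), 'k1': -0.00046255829522119174, 'origin': array([-136.33427821, -399.49110071,  871.97897956]), 'attitude': array([ 0.78869974, -0.49280583,  0.19754768, -0.30995169])}
top {'K': array([[430.96501905,   0.        , 260.84469532],
       [  0.        , 430.96501905, 185.66129438],
       [  0.        ,   0.        ,   1.        ]]), 'k1': -0.08306669194619497, 'origin': array([ 311.73036752,  -60.81322252, 1280.923132  ]), 'attitude': array([-0.68786233,  0.71770081, -0.07809403,  0.07518171])}
{'t': 0.1, 'q': array([ 1.05831858e+00,  1.04621092e-01,  9.65306355e-02,  1.56389118e+00,
       -6.19543311e-06,  1.35311657e+00]), 'joint_vel': array([ 0.00182372, -0.00055583,  0.00353088,  0.00167267, -0.00013217,
       -0.00047065]), 'tau': array([ 6.30414244e-03, -5.58212686e+01,  5.04716849e+01,  1.32487400e-02,
       -2.68120930e-04,  1.38444443e-05]), 'eef_pos': array([174.14324203, 573.82724061, 204.50190084]), 'ee_rot': array([ 1.46865806e-01,  9.89156248e-01, -5.54704290e-04, -2.08698538e-04]), 'force': array([-0.24324652,  0.02065405,  0.22751452]), 'torque': array([-0.01110562,  0.04105513, -0.01513737]), 'grasp_force': 0.0, 'finger_gap': 85.67023374898562}
```

View pics/scene0.png

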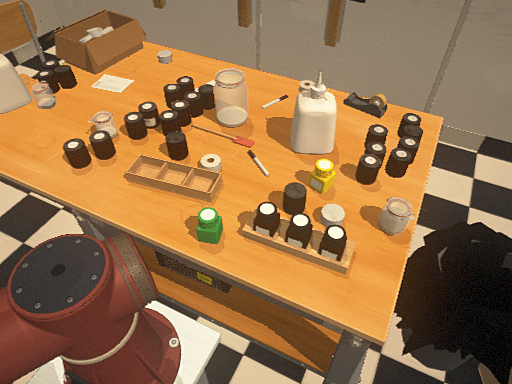

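View pics/top0.png

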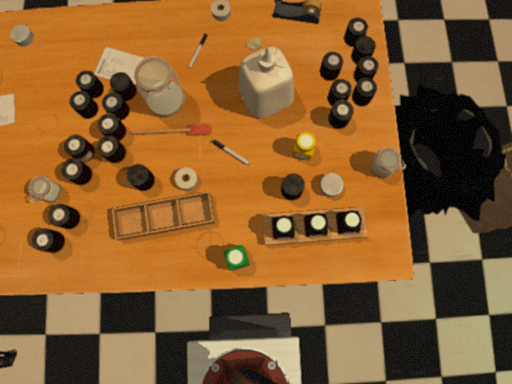

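The three jars in the board are at top (283,226), (316,224), (349,222) and scene (266,215), (299,228), (333,241). The tray is at top (163,215). Look-alikes are the green jar at top (236,258), the yellow jar at top (305,145), and loose groups of black-capped jars. I choose the three in the board and will check them in a close crop.

Run:
```python
import cv2,numpy as np
s=cv2.imread("pics/scene0.png");t=cv2.imread("pics/top0.png")
a=cv2.resize(s[195:275,235:365],None,fx=6,fy=6,interpolation=cv2.INTER_CUBIC)
cv2.imwrite("pics/c1.png",a)
b=cv2.resize(t[185:245,105:220],(780,300*0+407),interpolation=cv2.INTER_CUBIC)  # 6.78x
c=cv2.resize(t[200:250,258:373],None,fx=6.78,fy=6.78,interpolation=cv2.INTER_CUBIC)[:,:780]
b=cv2.resize(t[188:244,105:220],None,fx=5,fy=5,interpolation=cv2.INTER_CUBIC)
c=cv2.resize(t[196:250,258:373],None,fx=5,fy=5,interpolation=cv2.INTER_CUBIC)
cv2.imwrite("pics/c2.png",np.vstack([b,c]))
```

```text
(no output)
```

View pics/c1.png

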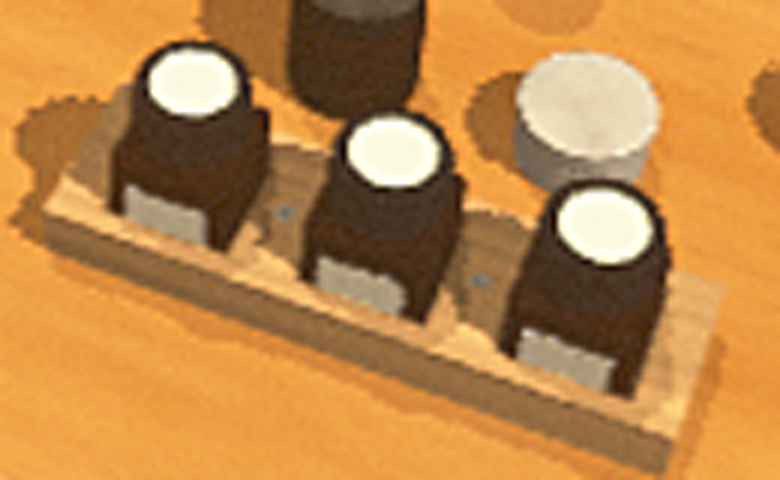

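View pics/c2.png

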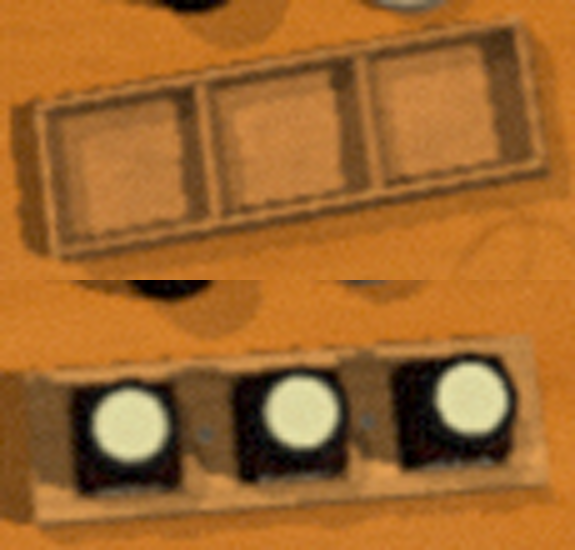

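The crops show three amber jars with labels and white-topped black caps in the board, with no green or yellow among them. The discs in crop 2 are at (130,425), (302,410), (472,397). The tray rim corners are at (38,103), (522,20), (545,172), (58,258). A white ring can't be resolved at this size, so I will test each cap by torque. Next I'll triangulate.

```bash
cat > h.py <<'E'
import numpy as np,cv2
from cell import *
from scipy.spatial.transform import Rotation as R
def ray(n,uv):
    c=get_calibration(n);K=c["K"];d=(np.array(uv,float)-K[:2,2])/[K[0,0],K[1,1]];p=d.copy()
    for _ in range(10): p=d/(1+c["k1"]*(p@p))
    return np.array(c["origin"]),R.from_quat(c["attitude"]).apply([p[0],p[1],1])
def at(n,uv,z):
    o,d=ray(n,uv);return o+d*(z-o[2])/d[2]
def tri(a,b):
    (o,d),(p,e)=ray("top",a),ray("scene",b);d/=np.linalg.norm(d);e/=np.linalg.norm(e)
    s=np.linalg.lstsq(np.c_[d,-e],p-o,rcond=None)[0];x,y=o+d*s[0],p+e*s[1]
    return (x+y)/2,np.linalg.norm(x-y)
def discs(im,box):
    x0,y0,x1,y1=box;g=im[y0:y1,x0:x1].min(2)
    n,l,s,c=cv2.connectedComponentsWithStats((g>140).astype(np.uint8))
    return sorted([(c[i]+[x0,y0]).round(2).tolist()+[int(s[i,4])] for i in range(1,n) if s[i,4]>60])
def step(tgt,yaw=None):
    "cm shift in tool axes to a world target in mm"
    s=get_state();r=R.from_quat(s["ee_rot"]);return r.inv().apply(np.array(tgt)-s["eef_pos"])/10
E
python3 - <<'E'
from h import *
np.set_printoptions(precision=1,suppress=True)
t=cv2.imread("pics/top0.png");s=cv2.imread("pics/scene0.png")
a=discs(t,(265,205,370,240));b=discs(s,(250,195,350,250));print(a,b)
for p,q in zip(a,b): print(tri(p[:2],q[:2]),at("top",p[:2],100),at("scene",q[:2],100))
f=lambda x,y,ox,oy:((x+.5)/5-.5+ox,(y+.5)/5-.5+oy)
print("tray")
T=np.array([at("top",f(x,y,105,188),42) for x,y in[(38,103),(522,20),(545,172),(58,258)]]);print(T,T.mean(0))
v=T[0]+T[3]-T[1]-T[2];print(np.linalg.norm(v)/2,np.arctan2(-v[0],v[1]))
B=np.array([at("top",f(x,y-280,258,196),32) for x,y in[(25,375),(530,335),(550,487),(40,522)]]);print(B,B.mean(0))
v=B[0]+B[3]-B[1]-B[2];print(np.linalg.norm(v)/2,np.arctan2(-v[0],v[1]))
print(R.from_quat(get_state()["ee_rot"]).as_matrix())
E
```

```text
[[283.54, 224.54, 123], [317.88, 221.92, 127], [351.9, 219.17, 134]] [[266.73, 208.42, 122], [300.11, 219.99, 134], [332.75, 212.17, 327], [335.34, 232.23, 145]]
(array([ 459.9, -129.4,  102.8]), np.float64(1.1904185870765986)) [ 460.  -129.1  100. ] [ 462.5 -128.9  100. ]
(array([ 463. , -224.3,  102.4]), np.float64(0.8811281729198817)) [ 463.1 -224.2  100. ] [ 465.1 -224.1  100. ]
(array([ 456.3, -302.5,  182.4]), np.float64(2.7689647294190096)) [ 466.5 -319.3  100. ] [ 528.1 -292.2  100. ]
tray
[[535.7 367.8  42. ]
 [573.6  81.2  42. ]
 [483.1  69.4  42. ]
 [444.1 353.5  42. ]] [509.1 218.   42. ]
287.9559563293221 0.13393356478233898
[[ 500.3  -73.4   32. ]
 [ 511.1 -372.1   32. ]
 [ 421.1 -375.7   32. ]
 [ 414.3  -78.3   32. ]] [ 461.7 -224.9   32. ]
298.21931783831457 0.029462394698346807
[[-1.   0.3 -0. ]
 [ 0.3  1.  -0. ]
 [ 0.  -0.  -1. ]]
```

```bash
cat >> h.py <<'E'
def pose(x,y,z,ya):
    "tool down, closing axis at world angle ya"
    c,s=np.cos(ya),np.sin(ya);return np.array([x,y,z]),R.from_matrix(np.c_[[-s,c,0],[c,s,0],[0,0,-1]]@np.diag([1,1,1]))
def plan(calls,start=None):
    "calls: lists of poses; rows in tool axes of each call's start"
    st=get_state()
    p0,r0=start if start else (st["eef_pos"],R.from_quat(st["ee_rot"]))
    for c in calls:
        for p,r in c:
            v=(r0.inv()*r).as_rotvec();print((r0.inv().apply(p-p0)/10).round(2).tolist()+v.round(3).tolist())
        p0,r0=c[-1];print("--")
E
python3 - <<'E'
from h import *
st=get_state();m=R.from_quat(st["ee_rot"]).as_matrix();print(np.arctan2(m[1,1],m[0,1]),np.linalg.det(pose(0,0,0,1)[1].as_matrix()))
C=[(461,-129),(464,-224),(467,-319)]
up=130
q=lambda c,z,q6:pose(*c,z,np.pi/2+np.arctan2(c[1],c[0])-q6)
w=(pose(420,150,190,1.7))
plan([[w,q(C[0],130,-.75)],[q(C[0],70,-.75)],[q(C[0],70,.72)],[q(C[0],130,.7)],[q(C[1],130,-.75)],[q(C[1],70,-.75)]])
E
```

```text
1.2759984811917584 1.0
[-35.84, -33.41, 1.48, -0.001, -0.0, -0.424]
[-47.87, -58.91, 7.51, -0.001, -0.001, -0.772]
--
[0.0, 0.0, 6.0, 0.0, 0.0, 0.0]
--
[0.0, 0.0, 0.0, 0.0, 0.0, 1.47]
--
[0.0, 0.0, -6.0, 0.0, 0.0, -0.02]
--
[-8.02, -5.1, 0.0, 0.0, 0.0, -1.273]
--
[0.0, 0.0, 6.0, 0.0, 0.0, 0.0]
--
```

Call:
apply_moves --pt "-35.8 -33.4 1.5 0 0 -0.42" --pt "-35.8 -33.4 1.5 0 0 -0.42" --pt "-35.8 -33.4 1.5 0 0 -0.42" --pt "-35.8 -33.4 1.5 0 0 -0.42" --pt "-35.8 -33.4 1.5 0 0 -0.42" --pt "-35.8 -33.4 1.5 0 0 -0.42" --pt "-35.8 -33.4 1.5 0 0 -0.42" --pt "-47.9 -58.9 5 0 0 -0.772" --pt "-47.9 -58.9 7.5 0 0 -0.772" --pt "-47.9 -58.9 7.5 0 0 -0.772" --pt "-47.9 -58.9 7.5 0 0 -0.772" --pt "-47.9 -58.9 7.5 0 0 -0.772" --claw 1 --newtons 40

```text
t: 1.6
eef_pos: [450.7, -79.1, 140.1]
ee_rot: [-0.236, 0.972, -0.0, 0.0]
force: [1.7, -0.4, 0.4]
finger_gap: 85.4
grasp_force: 0.0
```

Call:
apply_moves --pt "0 0 0 0 0 0" --pt "0 0 0 0 0 0"

```text
t: 1.85
eef_pos: [450.3, -76.8, 140.3]
ee_rot: [-0.236, 0.972, 0.0, -0.0]
force: [-0.2, 0.5, -0.6]
finger_gap: 85.1
grasp_force: 0.0
```

Run:
```python
from h import *
c=(461,-129);print(get_state()["eef_pos"],get_state()["q"])
plan([[pose(*c,130,np.pi/2+np.arctan2(c[1],c[0])+.75)]])
```

```text
[450.30397484 -76.82524396 140.26713749] [-4.56926676e-01 -3.44459573e-01 -4.36395623e-01  1.47994010e+00
  3.84440096e-04 -9.33273336e-01]
[1.44, -5.13, 1.02, 0.001, -0.0, -0.001]
--
```

Call:
apply_moves --pt "1.4 -5.1 1 0 0 0" --pt "1.4 -5.1 4 0 0 0" --pt "1.4 -5.1 7 0 0 0" --pt "1.4 -5.1 7 0 0 0" --pt "1.4 -5.1 7 0 0 0"

```text
t: 2.48
eef_pos: [462.3, -128.2, 72.0]
ee_rot: [-0.237, 0.971, -0.0, 0.001]
force: [-0.2, 0.3, 0.5]
finger_gap: 85.5
grasp_force: 0.0
```

Run:
```python
from h import *
s=get_state();print(s["eef_pos"],s["force"],s["torque"])
im=capture("scene");cv2.imwrite("pics/n1.png",cv2.resize(im[150:280,230:370,::-1],None,fx=4.5,fy=4.5,interpolation=2))
```

```text
[ 462.34074164 -128.1500659    71.97790651] [-0.17775381  0.34991174  0.48906579] [ 0.02237651 -0.02797406  0.00266987]
```

View pics/n1.png

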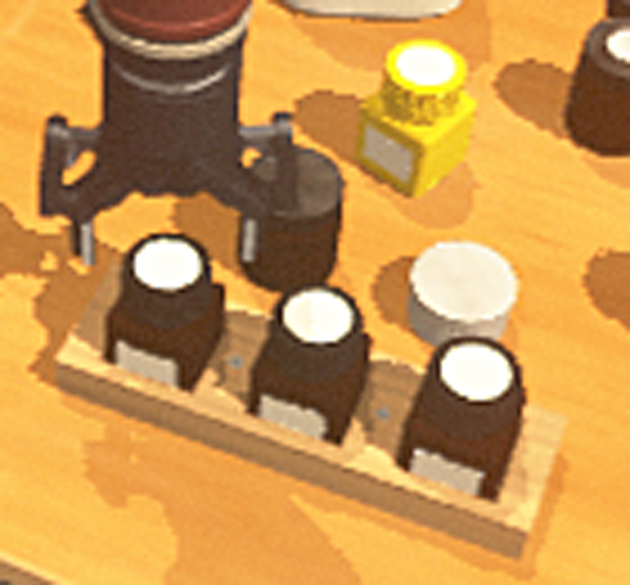

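Run:
```python
from h import *
f=lambda x,y:((x+.5)/4.5-.5+230,(y+.5)/4.5-.5+150)
for p in[(85,258),(248,258)]:
  for z in(72,85,100):print(p,z,at("scene",f(*p),z).round())
im=capture("top");cv2.imwrite("pics/n2.png",cv2.resize(im[170:260,240:380,::-1],None,fx=5,fy=5,interpolation=2))
```

```text
(85, 258) 72 [467. -71.  72.]
(85, 258) 85 [457. -77.  85.]
(85, 258) 100 [446. -83. 100.]
(248, 258) 72 [ 511. -162.   72.]
(248, 258) 85 [ 501. -166.   85.]
(248, 258) 100 [ 489. -170.  100.]
```

View pics/n2.png

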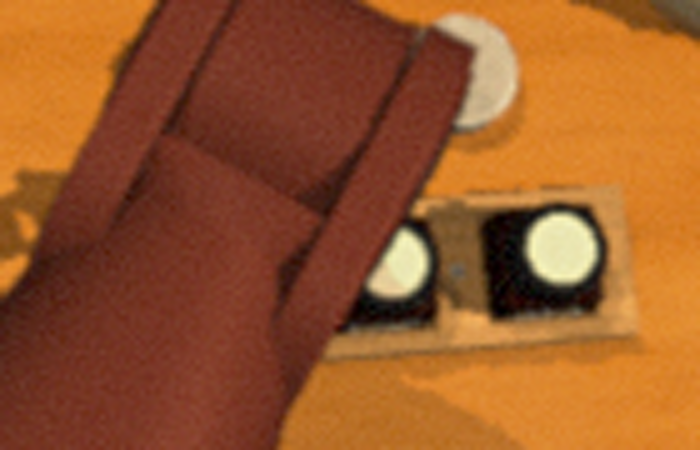

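The scene view shows the open fingers straddling the left cap, tips at crop (85,258) and (248,258), which is higher than I expected. The top view is blocked by the arm. I'll close gently and check.

Call:
apply_moves --pt "0 0 0 0 0 0" --pt "0 0 0 0 0 0" --pt "0 0 0 0 0 0" --pt "0 0 0 0 0 0" --pt "0 0 0 0 0 0" --claw -1 --newtons 20

```text
t: 3.2
eef_pos: [462.6, -127.1, 74.3]
ee_rot: [-0.237, 0.971, 0.001, 0.002]
force: [-2.4, 12.0, 27.7]
finger_gap: 26.1
grasp_force: 14.3
```

Run:
```python
from h import *
s=get_state();print(s["eef_pos"],s["force"],s["torque"],s["finger_gap"],s["grasp_force"])
im=capture("scene");cv2.imwrite("pics/n3.png",cv2.resize(im[170:240,230:315,::-1],None,fx=7,fy=7,interpolation=2))
```

```text
[ 462.58318242 -127.08686212   74.30163763] [-2.36312569 11.99349483 27.71350386] [ 2.85007431  0.57383338 -0.01311451] 26.08405127580088 14.271094671275932
```

View pics/n3.png

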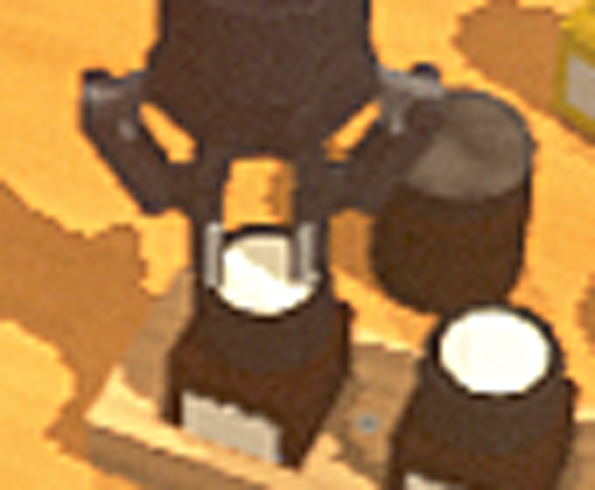

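The fingers have closed on top of the cap (tips at crop (212,285) and (300,280) on the white disc, gap 26). The tips therefore sit about 27 mm higher than I assumed. I'll lift, open, and go about 25 mm deeper.

Call:
apply_moves --pt "0 0 -1.5 0 0 0" --pt "0 0 -2.5 0 0 0" --pt "0 0 -2.5 0 0 0" --pt "0 0 -2.5 0 0 0" --pt "0 0 -2.5 0 0 0" --pt "0 0 -2.5 0 0 0" --claw 1

```text
t: 4.0
eef_pos: [461.4, -128.7, 95.1]
ee_rot: [-0.236, 0.972, 0.0, -0.0]
force: [0.1, -0.1, 0.1]
finger_gap: 85.0
grasp_force: 0.0
```

Run:
```python
from h import *
s=get_state();print(s["eef_pos"],s["force"],s["finger_gap"])
im=capture("scene");print(discs(im[:,:,::-1],(250,195,350,250)))
c=(461,-129)
plan([[pose(*c,47,np.pi/2+np.arctan2(c[1],c[0])+.75)]])
```

```text
[ 461.44274526 -128.65876521   95.11246539] [ 0.14417442 -0.09693769  0.12993311] 84.97457010352565
[[267.05, 208.36, 128], [294.41, 242.29, 63], [300.16, 219.97, 135], [333.24, 212.94, 361], [335.3, 232.13, 149]]
[0.05, -0.01, 4.82, 0.001, -0.0, -0.0]
--
```

Cap undisturbed. Descend in steps, watching the force, then close.

Call:
apply_moves --pt "0 0 1.5 0 0 0" --pt "0 0 3 0 0 0" --pt "0 0 4 0 0 0" --pt "0 0 4.8 0 0 0" --pt "0 0 4.8 0 0 0" --pt "0 0 4.8 0 0 0"

```text
t: 4.8
eef_pos: [461.9, -128.9, 47.9]
ee_rot: [-0.236, 0.972, -0.0, 0.0]
force: [-0.6, -0.1, -0.1]
finger_gap: 85.6
grasp_force: 0.0
```

Call:
apply_moves --pt "0 0 0 0 0 0" --pt "0 0 0 0 0 0" --pt "0 0 0 0 0 0" --pt "0 0 0 0 0 0" --pt "0 0 0 0 0 0" --claw -1 --newtons 40

```text
t: 5.42
eef_pos: [462.0, -129.1, 48.0]
ee_rot: [-0.236, 0.972, -0.0, 0.0]
force: [-1.1, -1.7, 5.1]
finger_gap: 52.3
grasp_force: 45.0
```

Run:
```python
from h import *
s=get_state();print(s["t"],s["eef_pos"],s["q"][5],s["force"],s["torque"],s["finger_gap"],s["grasp_force"])
im=capture("scene");cv2.imwrite("pics/n4.png",cv2.resize(im[170:240,230:315,::-1],None,fx=7,fy=7,interpolation=2))
```

```text
5.425 [ 461.99288992 -129.08350082   47.96589605] -1.0230761972456293 [-1.07479241 -1.65821092  5.09567896] [-0.27972568  0.08247687  0.00759641] 52.30135772774974 45.03464747685939
```

View pics/n4.png

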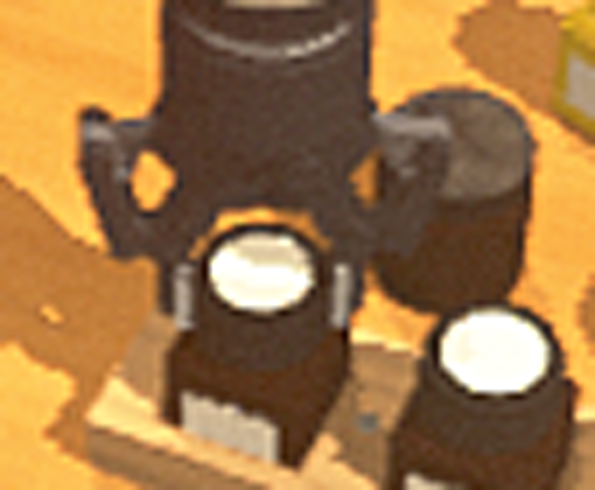

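Pads are on the cap sides at crop (183,295) and (342,295), at mid-cap height. Now turn clockwise and feel the torque.

Call:
apply_moves --pt "0 0 0 0 0 0.08" --pt "0 0 0 0 0 0.16" --pt "0 0 0 0 0 0.24"

```text
t: 5.85
eef_pos: [461.7, -128.6, 47.5]
ee_rot: [-0.117, 0.993, 0.0, 0.0]
force: [-0.5, -0.6, 2.9]
finger_gap: 52.4
grasp_force: 45.0
```

Run:
```python
from h import *
s=get_state();print(s["t"],s["eef_pos"],s["q"][5],s["force"],s["torque"],s["finger_gap"],s["tau"][5])
```

```text
5.85 [ 461.66214896 -128.62406792   47.54054487] -0.7805673959010657 [-0.47762136 -0.56170881  2.86656163] [0.05982225 0.06330033 0.19225996] 52.37437607894503 -0.9392809867858887
```

Call:
apply_moves --pt "0 0 0.03 0 0 0.12" --pt "0 0 0.05 0 0 0.24" --pt "0 0 0.07 0 0 0.36"

```text
t: 6.22
eef_pos: [461.7, -128.6, 46.8]
ee_rot: [0.063, 0.998, 0.0, 0.0]
force: [-1.5, -0.5, 3.3]
finger_gap: 52.5
grasp_force: 45.0
```

```bash
cat > st.py <<'E'
from h import *
np.set_printoptions(precision=3,suppress=True)
s=get_state();m=R.from_quat(s["ee_rot"]).as_matrix();print(s["t"],s["eef_pos"],"ya",np.arctan2(m[1,1],m[0,1]),"q",s["q"],s["force"],s["torque"],s["finger_gap"],s["tau"][5])
E
python3 st.py
```

```text
6.225 [ 461.68 -128.62   46.83] ya 1.4442809697093297 q [-0.546 -0.24  -0.521  1.29   0.    -0.419] [-1.497 -0.456  3.322] [-0.005 -0.004  0.17 ] 52.468825237528975 -1.4642393589019775
```

Call:
apply_moves --pt "0 0 0.03 0 0 0.12" --pt "0 0 0.05 0 0 0.24" --pt "0 0 0.07 0 0 0.36"

```text
t: 6.6
eef_pos: [461.9, -129.0, 46.4]
ee_rot: [0.24, 0.971, -0.0, 0.0]
force: [2.3, -4.7, 4.7]
finger_gap: 52.5
grasp_force: 53.1
```

```bash
python3 st.py
```

```text
6.6 [ 461.933 -129.015   46.399] ya 1.085996955813184 q [-0.546 -0.24  -0.521  1.288 -0.    -0.061] [ 2.339 -4.716  4.688] [-0.731 -0.312  1.159] 52.463405368639364 -0.4874038137495518
```

The first cap was about 0.9 loose and now hits its stop (1.16 N m). One more nudge to confirm, then release and lift.

Call:
apply_moves --pt "0 0 0 0 0 0.05" --pt "0 0 0 0 0 0.08" --pt "0 0 0 0 0 0.08"

```text
t: 6.98
eef_pos: [462.0, -129.1, 46.3]
ee_rot: [0.277, 0.961, -0.0, 0.0]
force: [1.1, -2.7, 4.1]
finger_gap: 52.8
grasp_force: 48.3
```

```bash
python3 st.py
```

```text
6.975 [ 461.999 -129.094   46.311] ya 1.0087721934463643 q [-0.546 -0.239 -0.521  1.288 -0.     0.016] [ 1.078 -2.661  4.099] [-0.7   -0.122  1.003] 52.75234426433551 1.2173254787921906
```

Run:
```python
from h import *
y0=1.009;C=[(462,-129),(465,-224),(468,-319)]
plan([[pose(*C[1],95,1.865),pose(*C[1],47.5,1.865)]],pose(462,-129,46.3,y0))
plan([[pose(*C[2],95,1.72),pose(*C[2],47.5,1.72)]],pose(*C[1],46.3,.865))
```

```text
[-5.31, -7.88, -4.87, 0.0, 0.0, -0.856]
[-5.31, -7.88, -0.12, 0.0, 0.0, -0.856]
--
[-6.39, -7.04, -4.87, 0.0, 0.0, -0.855]
[-6.39, -7.04, -0.12, 0.0, 0.0, -0.855]
--
```

Call:
apply_moves --pt "0 0 0 0 0 0" --pt "0 0 0 0 0 0" --pt "0 0 0 0 0 0" --pt "0 0 -2 0 0 0" --pt "0 0 -4.9 0 0 0" --pt "0 0 -4.9 0 0 0" --claw 1

```text
t: 7.72
eef_pos: [462.9, -129.4, 97.2]
ee_rot: [0.278, 0.961, -0.0, 0.002]
force: [0.3, -0.2, 0.2]
finger_gap: 85.3
grasp_force: 0.0
```

Call:
apply_moves --pt "-5.3 -7.9 0 0 0 -0.856" --pt "-5.3 -7.9 0 0 0 -0.856" --pt "-5.3 -7.9 0 0 0 -0.856" --pt "-5.3 -7.9 0 0 0 -0.856" --pt "-5.3 -7.9 0 0 0 -0.856" --pt "-5.3 -7.9 0 0 0 -0.856" --pt "-5.3 -7.9 2 0 0 -0.856" --pt "-5.3 -7.9 4 0 0 -0.856" --pt "-5.3 -7.9 4.8 0 0 -0.856" --pt "-5.3 -7.9 4.8 0 0 -0.856"

```text
t: 8.98
eef_pos: [463.8, -223.3, 46.1]
ee_rot: [-0.146, 0.989, 0.001, -0.001]
force: [-0.5, -0.4, 0.8]
finger_gap: 85.8
grasp_force: 0.0
```

```bash
python3 st.py
```

```text
8.975 [ 463.764 -223.335   46.064] ya 1.8631546819632498 q [-0.703 -0.122 -0.417  1.277  0.    -0.996] [-0.5   -0.39   0.838] [ 0.029 -0.012  0.008] 85.77249256436518 0.019913301221095026
```

Call:
apply_moves --pt "0 0 0 0 0 0" --pt "0 0 0 0 0 0" --pt "0 0 0 0 0 0" --pt "0 0 0 0 0 0" --pt "0 0 0 0 0 0.1" --pt "0 0 0 0 0 0.2" --pt "0 0 0 0 0 0.25" --pt "0 0 0 0 0 0.25" --claw -1

```text
t: 9.98
eef_pos: [464.8, -224.1, 47.6]
ee_rot: [-0.022, 1.0, -0.0, 0.001]
force: [0.5, 0.3, 3.7]
finger_gap: 52.5
grasp_force: 41.7
```

```bash
python3 st.py
```

```text
9.975 [ 464.842 -224.145   47.641] ya 1.6143731132768355 q [-0.703 -0.123 -0.415  1.277  0.    -0.747] [0.522 0.27  3.671] [ 0.017 -0.184  0.002] 52.48186451422512 0.3949238732457161
```

Call:
apply_moves --pt "0 0 0.03 0 0 0.12" --pt "0 0 0.05 0 0 0.24" --pt "0 0 0.07 0 0 0.36"

```text
t: 10.35
eef_pos: [464.7, -223.9, 46.9]
ee_rot: [0.159, 0.987, -0.0, 0.0]
force: [-1.4, 0.5, 6.2]
finger_gap: 52.8
grasp_force: 42.6
```

```bash
python3 st.py
```

```text
10.35 [ 464.657 -223.91    46.898] ya 1.2521703886725384 q [-0.703 -0.122 -0.416  1.276  0.    -0.385] [-1.385  0.549  6.168] [0.067 0.087 1.13 ] 52.77506382851547 -0.6105868332087994
```

Call:
apply_moves --pt "0 0 0 0 0 0.08" --pt "0 0 0 0 0 0.16" --pt "0 0 0 0 0 0.16"

```text
t: 10.72
eef_pos: [464.7, -223.9, 46.8]
ee_rot: [0.235, 0.972, -0.0, 0.0]
force: [1.1, 2.0, 4.8]
finger_gap: 52.4
grasp_force: 49.8
```

```bash
python3 st.py
python3 - <<'E'
from h import *
c=(468,-319)
plan([[pose(*c,95,1.72),pose(*c,47.5,1.72)]],pose(465,-224,46.5,1.09))
E
```

```text
10.725 [ 464.669 -223.913   46.832] ya 1.0963439351827406 q [-0.703 -0.122 -0.416  1.276  0.    -0.229] [1.143 1.97  4.78 ] [ 0.27  -0.108  0.693] 52.36644565323395 1.325838603079319
[-4.66, -8.28, -4.85, 0.0, 0.0, -0.63]
[-4.66, -8.28, -0.1, 0.0, 0.0, -0.63]
--
```

The second cap is home (slipping at 0.7–1.1 N m). On to the third.

Call:
apply_moves --pt "0 0 0 0 0 0" --pt "0 0 0 0 0 0" --pt "0 0 0 0 0 0" --pt "0 0 -2 0 0 0" --pt "0 0 -4.9 0 0 0" --pt "0 0 -4.9 0 0 0" --claw 1

```text
t: 11.48
eef_pos: [465.5, -224.9, 97.6]
ee_rot: [0.236, 0.972, -0.001, 0.002]
force: [-0.5, -0.0, -0.5]
finger_gap: 85.5
grasp_force: 0.0
```

Call:
apply_moves --pt "-4.7 -8.3 0 0 0 -0.63" --pt "-4.7 -8.3 0 0 0 -0.63" --pt "-4.7 -8.3 0 0 0 -0.63" --pt "-4.7 -8.3 0 0 0 -0.63" --pt "-4.7 -8.3 0 0 0 -0.63" --pt "-4.7 -8.3 2 0 0 -0.63" --pt "-4.7 -8.3 4 0 0 -0.63" --pt "-4.7 -8.3 4.8 0 0 -0.63" --pt "-4.7 -8.3 4.8 0 0 -0.63"

```text
t: 12.6
eef_pos: [467.5, -318.5, 46.2]
ee_rot: [-0.076, 0.997, 0.001, -0.001]
force: [0.4, 0.2, 0.3]
finger_gap: 85.3
grasp_force: 0.0
```

```bash
python3 st.py
```

```text
12.6 [ 467.457 -318.509   46.215] ya 1.7238130494932737 q [-0.829  0.036 -0.263  1.273  0.    -0.982] [0.377 0.23  0.317] [ 0.     0.017 -0.025] 85.33729109900062 0.006012347439536825
```

Call:
apply_moves --pt "0 0 0 0 0 0" --pt "0 0 0 0 0 0" --pt "0 0 0 0 0 0" --pt "0 0 0 0 0 0" --pt "0 0 0 0 0 0.1" --pt "0 0 0 0 0 0.2" --pt "0 0 0 0 0 0.28" --claw -1

```text
t: 13.48
eef_pos: [468.0, -319.1, 47.9]
ee_rot: [0.064, 0.998, -0.0, 0.0]
force: [0.2, 1.8, 3.2]
finger_gap: 52.7
grasp_force: 44.8
```

```bash
python3 st.py
```

```text
13.475 [ 468.045 -319.107   47.927] ya 1.4426386364234722 q [-0.829  0.034 -0.262  1.274 -0.    -0.701] [0.224 1.812 3.183] [ 0.32  -0.156  1.031] 52.73184616137369 0.07293750531971455
```

The third cap reached its stop almost at once. Confirm with a nudge and firmer grip, then lift it.

Call:
apply_moves --pt "0 0 0 0 0 0.08" --pt "0 0 0 0 0 0.16" --pt "0 0 0 0 0 0.16"

```text
t: 13.85
eef_pos: [468.8, -319.3, 47.9]
ee_rot: [0.142, 0.99, -0.0, 0.001]
force: [3.8, 1.0, 2.5]
finger_gap: 52.4
grasp_force: 42.1
```

```bash
python3 st.py
```

```text
13.85 [ 468.775 -319.294   47.912] ya 1.2860197658331183 q [-0.829  0.035 -0.262  1.273  0.001 -0.544] [3.822 0.989 2.528] [ 0.256 -0.649  1.051] 52.44633820396 1.7224230989813805
```

Call:
apply_moves --pt "0 0 0 0 0 0" --pt "0 0 0 0 0 0" --pt "0 0 0 0 0 0" --claw 0.7

```text
t: 14.22
eef_pos: [467.7, -319.1, 47.2]
ee_rot: [0.143, 0.99, 0.0, -0.0]
force: [-0.3, 0.1, 0.7]
finger_gap: 72.8
grasp_force: 0.0
```

Call:
apply_moves --pt "0 0 0 0 0 0" --pt "0 0 0 0 0 0" --pt "0 0 0 0 0 0" --pt "0 0 0 0 0 0" --pt "0 0 -1 0 0 0" --pt "0 0 -2.5 0 0 0" --pt "0 0 -5 0 0 0" --pt "0 0 -8 0 0 0" --pt "0 0 -11 0 0 0" --pt "0 0 -11.5 0 0 0" --pt "0 0 -11.5 0 0 0" --claw -1 --newtons 60

```text
t: 15.6
eef_pos: [468.0, -319.2, 162.1]
ee_rot: [0.143, 0.99, 0.0, 0.0]
force: [-0.1, -0.5, -2.0]
finger_gap: 51.9
grasp_force: 63.3
```

```bash
python3 st.py
python3 - <<'E'
from h import *
s=get_state();m=R.from_quat(s["ee_rot"]).as_matrix();ya=np.arctan2(m[1,1],m[0,1])
plan([[pose(480,-100,165,ya+.05),pose(496.3,312.8,163,ya+.1)]])
im=capture("scene");cv2.imwrite("pics/n5.png",im[60:340,100:400,::-1].repeat(2,0).repeat(2,1))
E
```

```text
15.6 [ 468.    -319.201  162.144] ya 1.2839161189144912 q [-0.829 -0.003 -0.091  1.483  0.    -0.543] [-0.134 -0.536 -2.021] [-0.015  0.026 -0.041] 51.93049310468784 0.00042139243305427954
[5.05, 21.36, -0.28, 0.0, 0.0, -0.05]
[15.17, 61.42, -0.08, 0.0, 0.0, -0.1]
--
```

View pics/n5.png

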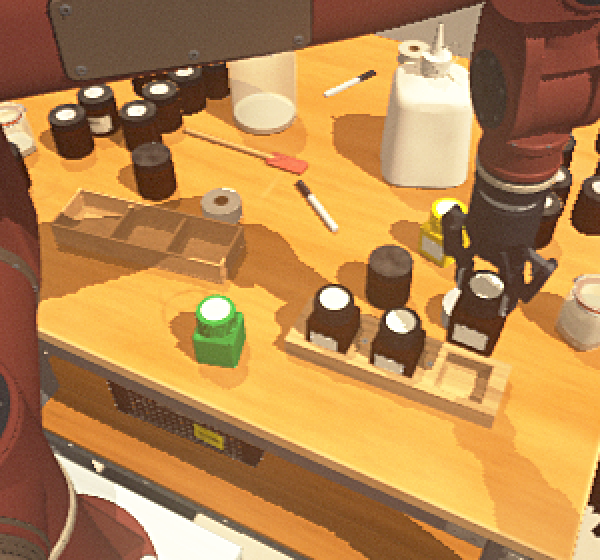

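The third jar hangs upright at crop (478,320), its well is empty at (465,378), and the other two sit undisturbed. Carry it to the far compartment.

Call:
apply_moves --pt "0.8 3 -0.1 0 0 -0.01" --pt "1.9 8 -0.2 0 0 -0.02" --pt "3.2 13.4 -0.2 0 0 -0.03" --pt "4.6 19 -0.3 0 0 -0.04" --pt "6 24.6 -0.3 0 0 -0.05" --pt "7.4 30.2 -0.3 0 0 -0.06" --pt "8.8 35.8 -0.3 0 0 -0.07" --pt "10.2 41.4 -0.2 0 0 -0.08" --pt "11.6 47 -0.2 0 0 -0.09" --pt "13 52.6 -0.1 0 0 -0.1" --pt "14.3 57.8 -0.1 0 0 -0.1" --pt "15.2 61.4 -0.1 0 0 -0.1"

```text
t: 17.15
eef_pos: [494.7, 314.8, 161.6]
ee_rot: [0.093, 0.996, -0.0, -0.001]
force: [0.0, -0.5, -2.7]
finger_gap: 52.0
grasp_force: 63.5
```

Call:
apply_moves --pt "0 0 0 0 0 0" --pt "0 0 0 0 0 0"

```text
t: 17.4
eef_pos: [495.2, 312.2, 162.2]
ee_rot: [0.093, 0.996, -0.001, -0.001]
force: [-0.8, -0.3, -1.9]
finger_gap: 52.3
grasp_force: 63.8
```

```bash
python3 st.py
python3 - <<'E'
from h import *
plan([[pose(496.3,312.8,50,1.384)]])
E
```

```text
17.4 [495.234 312.238 162.163] ya 1.3842759249371146 q [ 0.339  0.058 -0.029  1.486 -0.     0.526] [-0.801 -0.287 -1.908] [-0.015  0.05  -0.035] 52.27544673467448 0.02852151228580624
[-0.11, 0.09, 11.22, -0.001, -0.002, 0.0]
--
```

Call:
apply_moves --pt "0 0 2.5 0 0 0" --pt "0 0 5.5 0 0 0" --pt "0 0 8 0 0 0" --pt "0 0 10 0 0 0" --pt "0 0 11 0 0 0" --pt "0 0 11.4 0 0 0" --pt "0 0 11.6 0 0 0" --pt "0 0 11.75 0 0 0" --pt "0 0 11.85 0 0 0" --pt "0 0 11.85 0 0 0"

```text
t: 18.65
eef_pos: [496.0, 312.8, 45.1]
ee_rot: [0.093, 0.996, 0.0, 0.0]
force: [-0.1, -0.0, -1.6]
finger_gap: 51.6
grasp_force: 63.8
```

```bash
python3 st.py
python3 - <<'E'
from h import *
im=capture("scene");cv2.imwrite("pics/n6.png",cv2.resize(im[120:210,90:250,::-1],None,fx=4.5,fy=4.5,interpolation=2))
E
```

```text
18.65 [496.002 312.819  45.136] ya 1.3840764532983574 q [ 0.34   0.096 -0.203  1.272  0.     0.527] [-0.058 -0.023 -1.627] [ 0.064 -0.028 -0.024] 51.5889065411243 -0.00013616562682727817
```

View pics/n6.png

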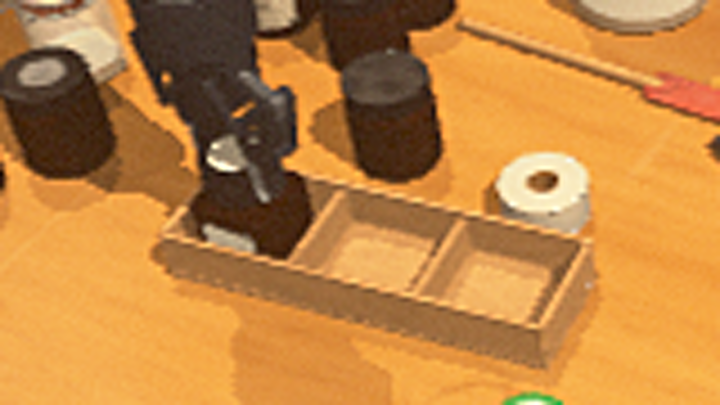

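The jar is centred in the left compartment (crop (252,205)), just above the floor. Set it down and release.

Call:
apply_moves --pt "0 0 0.1 0 0 0" --pt "0 0 0.18 0 0 0" --pt "0 0 0.18 0 0 0"

```text
t: 19.08
eef_pos: [496.2, 313.1, 44.5]
ee_rot: [0.093, 0.996, 0.0, 0.001]
force: [-3.7, -0.3, 8.5]
finger_gap: 52.3
grasp_force: 64.9
```

Call:
apply_moves --pt "0 0 0 0 0 0" --pt "0 0 0 0 0 0" --pt "0 0 0 0 0 0" --pt "0 0 0 0 0 0" --pt "0 0 -2 0 0 0" --pt "0 0 -5 0 0 0" --pt "0 0 -8 0 0 0" --pt "0 0 -8 0 0 0" --claw 1

```text
t: 20.08
eef_pos: [497.9, 313.5, 127.6]
ee_rot: [0.093, 0.996, 0.001, 0.003]
force: [-0.1, 0.4, 0.4]
finger_gap: 85.2
grasp_force: 0.0
```

```bash
python3 st.py
python3 - <<'E'
from h import *
plan([[pose(465,-224,125,1.3),pose(465,-224,47.5,1.3)]])
plan([[pose(509,218,163,1.4)]],pose(465,-224,162,1.3))
plan([[pose(462,-129,125,1.35),pose(462,-129,47.5,1.35)]],pose(509,218,125,1.4))
plan([[pose(522,123,163,1.45)]],pose(462,-129,162,1.35))
im=capture("scene");print(discs(im[:,:,::-1],(120,130,200,180)),at("scene",discs(im[:,:,::-1],(120,130,200,180))[0][:2],97))
E
```

```text
20.075 [497.945 313.481 127.614] ya 1.3840041253819462 q [ 0.34   0.059 -0.09   1.415  0.     0.527] [-0.095  0.411  0.393] [-0.032  0.028 -0.042] 85.23234772703732 -8.205975632336049e-06
[-6.74, -53.43, 0.13, 0.003, 0.005, 0.084]
[-6.7, -53.45, 7.88, 0.003, 0.005, 0.084]
--
[7.58, 43.77, -0.1, 0.0, 0.0, -0.1]
--
[-1.27, -34.99, 0.0, 0.0, 0.0, 0.05]
[-1.27, -34.99, 7.75, 0.0, 0.0, 0.05]
--
[-0.34, 25.9, -0.1, 0.0, 0.0, -0.1]
--
[[142.17, 153.56, 77]] [495.95203469 312.13946135  97.        ]
```

Jar placed at (496,312) at the correct height. Now jar two.

Call:
apply_moves --pt "-0.7 -5 0 0 0 0.01" --pt "-1.4 -11 0 0 0 0.02" --pt "-2.1 -17 0 0 0 0.03" --pt "-2.8 -23 0 0 0 0.04" --pt "-3.7 -29 0 0 0 0.05" --pt "-4.4 -35 0 0 0 0.06" --pt "-5.2 -41 0 0 0 0.07" --pt "-6 -47 0 0 0 0.08" --pt "-6.6 -52 0 0 0 0.084" --pt "-6.7 -53.4 0 0 0 0.084" --pt "-6.7 -53.4 0 0 0 0.084" --pt "-6.7 -53.4 0 0 0 0.084"

```text
t: 21.62
eef_pos: [462.6, -223.0, 123.0]
ee_rot: [0.134, 0.991, 0.0, -0.0]
force: [0.4, -0.4, -0.2]
finger_gap: 85.8
grasp_force: 0.0
```

```bash
python3 st.py
python3 - <<'E'
from h import *
plan([[pose(465,-224,47.5,1.3)]])
E
```

```text
21.625 [ 462.637 -223.029  122.985] ya 1.3011772988305057 q [-0.705 -0.16  -0.312  1.42   0.    -0.435] [ 0.45  -0.353 -0.211] [ 0.027 -0.017  0.007] 85.81457552611187 -0.004029345000162721
[-0.26, -0.04, 7.55, 0.001, -0.0, 0.001]
--
```

Call:
apply_moves --pt "-0.1 0 2 0 0 0" --pt "-0.2 0 4.5 0 0 0" --pt "-0.2 0 6.5 0 0 0" --pt "-0.2 0 7.5 0 0 0" --pt "-0.2 0 7.5 0 0 0" --pt "-0.2 0 7.5 0 0 0"

```text
t: 22.38
eef_pos: [464.9, -225.1, 48.8]
ee_rot: [0.135, 0.991, -0.0, 0.0]
force: [1.3, -0.5, 0.7]
finger_gap: 85.7
grasp_force: 0.0
```

Call:
apply_moves --pt "0 0 0 0 0 0" --pt "0 0 0 0 0 0" --pt "0 0 0 0 0 0" --pt "0 0 0 0 0 0" --pt "0 0 0 0 0 0" --pt "0 0 -1 0 0 0" --pt "0 0 -2.5 0 0 0" --pt "0 0 -5 0 0 0" --pt "0 0 -8 0 0 0" --pt "0 0 -11 0 0 0" --pt "0 0 -11.5 0 0 0" --pt "0 0 -11.5 0 0 0" --claw -1

```text
t: 23.88
eef_pos: [464.5, -225.0, 162.9]
ee_rot: [0.135, 0.991, 0.0, -0.0]
force: [0.2, 0.4, -2.7]
finger_gap: 52.1
grasp_force: 63.3
```

```bash
python3 st.py
python3 - <<'E'
from h import *
plan([[pose(509,218,163,1.4)]])
E
```

```text
23.875 [ 464.457 -224.954  162.89 ] ya 1.2999987085042335 q [-0.705 -0.157 -0.237  1.492  0.    -0.434] [ 0.249  0.352 -2.696] [-0.015  0.011  0.042] 52.116084575974696 0.00040886500755732413
[7.56, 43.87, -0.01, 0.0, -0.0, -0.1]
--
```

Call:
apply_moves --pt "0.5 3 0 0 0 -0.01" --pt "1.4 8 0 0 0 -0.02" --pt "2.3 13.4 0 0 0 -0.03" --pt "3.3 19 0 0 0 -0.04" --pt "4.2 24.6 0 0 0 -0.06" --pt "5.2 30 0 0 0 -0.08" --pt "6.1 35.4 0 0 0 -0.1" --pt "6.9 40 0 0 0 -0.1" --pt "7.4 43 0 0 0 -0.1" --pt "7.6 43.9 0 0 0 -0.1" --pt "7.6 43.9 0 0 0 -0.1" --pt "7.6 43.9 0 0 0 -0.1"

```text
t: 25.38
eef_pos: [508.6, 217.3, 162.7]
ee_rot: [0.086, 0.996, -0.0, -0.0]
force: [0.6, -0.3, -2.2]
finger_gap: 51.9
grasp_force: 63.7
```

```bash
python3 st.py
python3 - <<'E'
from h import *
plan([[pose(509,218,45,1.4)]])
E
```

```text
25.375 [508.571 217.343 162.748] ya 1.3989223151770813 q [ 0.167 -0.043 -0.129  1.485 -0.     0.339] [ 0.598 -0.28  -2.156] [ 0.007 -0.001 -0.034] 51.92777644304104 0.0007720867870375514
[-0.04, 0.08, 11.77, -0.0, -0.001, -0.001]
--
```

Call:
apply_moves --pt "0 0 2.5 0 0 0" --pt "0 0 5.5 0 0 0" --pt "0 0 8 0 0 0" --pt "0 0 10 0 0 0" --pt "0 0 11 0 0 0" --pt "0 0 11.4 0 0 0" --pt "0 0 11.6 0 0 0" --pt "0 0 11.75 0 0 0" --pt "0 0 11.85 0 0 0" --pt "0 0 11.85 0 0 0"

```text
t: 26.62
eef_pos: [509.4, 218.8, 46.0]
ee_rot: [0.085, 0.996, 0.0, 0.001]
force: [-2.6, 1.6, 5.5]
finger_gap: 51.6
grasp_force: 64.6
```

Touching down (+5.5 N). Release.

Call:
apply_moves --pt "0 0 0 0 0 0" --pt "0 0 0 0 0 0" --pt "0 0 0 0 0 0" --pt "0 0 0 0 0 0" --pt "0 0 -2 0 0 0" --pt "0 0 -5 0 0 0" --pt "0 0 -8 0 0 0" --pt "0 0 -8 0 0 0" --claw 1

```text
t: 27.62
eef_pos: [510.8, 218.7, 128.9]
ee_rot: [0.085, 0.996, 0.001, 0.003]
force: [-0.3, -0.4, -1.1]
finger_gap: 85.2
grasp_force: 0.0
```

Run:
```python
from h import *
plan([[pose(462,-129,125,1.35)]])
im=capture("scene")[:,:,::-1]
for d in discs(im,(120,130,210,190)): print(d,at("scene",d[:2],97))
```

```text
[-1.1, -35.1, 0.33, 0.002, 0.005, 0.05]
--
[141.98, 153.46, 83] [496.06753261 312.95690288  97.        ]
[169.6, 160.13, 78] [508.49500303 218.82074111  97.        ]
[205.07, 160.4, 85] [554.97091065 121.82827642  97.        ]
```

Call:
apply_moves --pt "-0.2 -5 0 0 0 0.01" --pt "-0.4 -11 0 0 0 0.02" --pt "-0.5 -17 0 0 0 0.03" --pt "-0.7 -23 0 0 0 0.04" --pt "-0.9 -29 0 0 0 0.05" --pt "-1.1 -34 0 0 0 0.05" --pt "-1.1 -35.1 0 0 0 0.05" --pt "-1.1 -35.1 0 0 0 0.05" --pt "-1.1 -35.1 0 0 0 0.05"

```text
t: 28.8
eef_pos: [459.9, -128.2, 124.5]
ee_rot: [0.11, 0.994, 0.0, -0.0]
force: [0.9, 0.2, 0.5]
finger_gap: 85.5
grasp_force: 0.0
```

```bash
python3 st.py
python3 - <<'E'
from h import *
plan([[pose(462,-129,47,1.35)]])
E
```

```text
28.8 [ 459.918 -128.167  124.462] ya 1.3512716129290054 q [-0.547 -0.276 -0.409  1.438  0.    -0.327] [0.885 0.214 0.537] [ 0.039  0.015 -0.051] 85.49252184299739 -0.0027743597456719726
[-0.22, -0.04, 7.75, 0.001, -0.0, 0.001]
--
```

Call:
apply_moves --pt "-0.1 0 2 0 0 0" --pt "-0.2 0 4.5 0 0 0" --pt "-0.2 0 6.5 0 0 0" --pt "-0.2 0 7.7 0 0 0" --pt "-0.2 0 7.7 0 0 0" --pt "-0.2 0 7.7 0 0 0"

```text
t: 29.55
eef_pos: [462.4, -129.8, 48.5]
ee_rot: [0.11, 0.994, -0.0, 0.001]
force: [-0.3, 0.2, 0.2]
finger_gap: 85.6
grasp_force: 0.0
```

Call:
apply_moves --pt "0 0 0 0 0 0" --pt "0 0 0 0 0 0" --pt "0 0 0 0 0 0" --pt "0 0 0 0 0 0" --pt "0 0 0 0 0 0" --pt "0 0 -1 0 0 0" --pt "0 0 -2.5 0 0 0" --pt "0 0 -5 0 0 0" --pt "0 0 -8 0 0 0" --pt "0 0 -11 0 0 0" --pt "0 0 -11.5 0 0 0" --pt "0 0 -11.5 0 0 0" --claw -1

```text
t: 31.05
eef_pos: [461.7, -129.8, 162.3]
ee_rot: [0.11, 0.994, 0.0, -0.0]
force: [-0.3, -1.3, -3.9]
finger_gap: 52.1
grasp_force: 63.5
```

```bash
python3 st.py
python3 - <<'E'
from h import *
plan([[pose(522,123,163,1.45)]])
E
```

```text
31.05 [ 461.748 -129.838  162.346] ya 1.3499175311440625 q [-0.548 -0.271 -0.337  1.506 -0.    -0.327] [-0.329 -1.258 -3.898] [ 0.029  0.038 -0.004] 52.147702110694254 0.00046565281081711873
[-0.34, 25.99, -0.06, 0.0, -0.0, -0.1]
--
```

Call:
apply_moves --pt "0 3 0 0 0 -0.01" --pt "-0.1 8 0 0 0 -0.03" --pt "-0.2 13.4 0 0 0 -0.05" --pt "-0.3 19 0 0 0 -0.08" --pt "-0.3 23 0 0 0 -0.1" --pt "-0.3 25.5 0 0 0 -0.1" --pt "-0.3 26 0 0 0 -0.1" --pt "-0.3 26 0 0 0 -0.1" --pt "-0.3 26 0 0 0 -0.1"

```text
t: 32.17
eef_pos: [521.5, 122.3, 162.3]
ee_rot: [0.061, 0.998, -0.0, -0.0]
force: [-0.3, -0.1, -2.0]
finger_gap: 52.1
grasp_force: 63.8
```

```bash
python3 st.py
python3 - <<'E'
from h import *
plan([[pose(522,123,45,1.45)]])
E
```

```text
32.175 [521.486 122.286 162.306] ya 1.4489088617289454 q [-0.014 -0.096 -0.181  1.486 -0.     0.108] [-0.325 -0.094 -2.042] [-0.038 -0.041  0.022] 52.11086846740506 -0.0032724986522225663
[-0.05, 0.08, 11.73, -0.0, -0.0, -0.001]
--
```

Call:
apply_moves --pt "0 0 2.5 0 0 0" --pt "0 0 5.5 0 0 0" --pt "0 0 8 0 0 0" --pt "0 0 10 0 0 0" --pt "0 0 11 0 0 0" --pt "0 0 11.4 0 0 0" --pt "0 0 11.6 0 0 0" --pt "0 0 11.75 0 0 0" --pt "0 0 11.85 0 0 0" --pt "0 0 11.85 0 0 0"

```text
t: 33.42
eef_pos: [522.4, 123.5, 45.4]
ee_rot: [0.06, 0.998, 0.0, 0.001]
force: [-2.1, 1.1, 4.9]
finger_gap: 51.7
grasp_force: 64.8
```

Call:
apply_moves --pt "0 0 0 0 0 0" --pt "0 0 0 0 0 0" --pt "0 0 0 0 0 0" --pt "0 0 0 0 0 0" --pt "0 0 -2 0 0 0" --pt "0 0 -5 0 0 0" --pt "0 0 -8 0 0 0" --pt "0 0 -11 0 0 0" --pt "0 0 -11 0 0 0" --pt "0 0 -11 0 0 0" --claw 1

```text
t: 34.67
eef_pos: [521.7, 123.2, 154.4]
ee_rot: [0.06, 0.998, 0.0, 0.0]
force: [0.1, 0.2, -0.1]
finger_gap: 85.5
grasp_force: 0.0
```

Run:
```python
from h import *
im=capture("scene")[:,:,::-1]
for d in discs(im,(120,130,240,190)): print(d,at("scene",d[:2],97))
cv2.imwrite("pics/n7.png",cv2.resize(im[100:260,90:310],None,fx=3.5,fy=3.5,interpolation=2))
```

```text
[141.98, 153.46, 83] [496.06753261 312.95690288  97.        ]
[169.33, 159.92, 86] [508.91319364 220.10682171  97.        ]
[198.46, 167.04, 93] [521.25037513 123.9977315   97.        ]
[211.21, 159.92, 164] [565.05186671 106.2639623   97.        ]
```

View pics/n7.png

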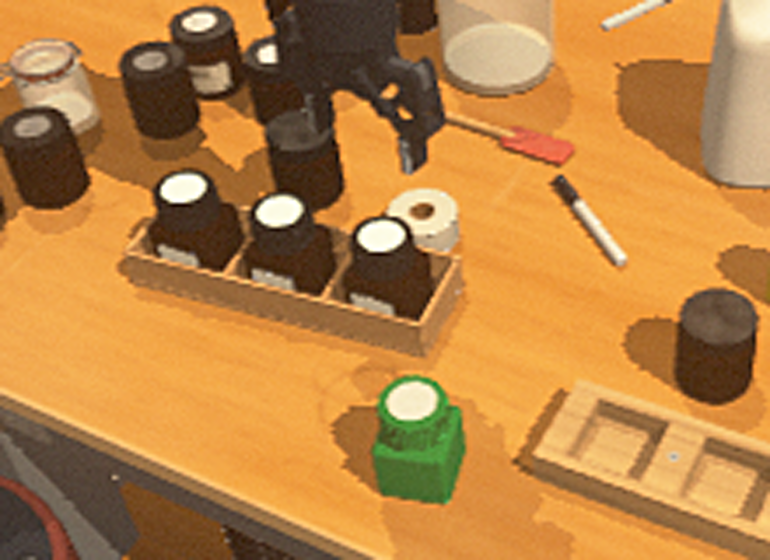

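All three jars stand upright, one to a compartment (crop (190,220), (285,245), (390,270)). The gripper is clear and the bystanders are in place.

```bash
python3 -c "
from cell import finish_job
print(finish_job())"
```

```text
the job is handed in; nothing more can be done
None
```

The job is handed in at about 35 s: I turned all three caps to their stops (the left one was about 0.9 rad loose, the middle one up to 0.6, the right one nearly or fully tight), then stood the jars upright, one to a tray compartment, with the other things left in place.

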